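# Weigh a packed food tin on the sprung hanging scale

## Task

Weigh the packed food tin: pick up its wire carrier, hang it by its bail on the sprung hook of the scale and let the hook take the weight gently, so that it is neither jolted nor pushed down to its stop when you let go. When the tin hangs free and quite still, press the hold button on the readout to keep the reading and let it come back up, leaving the tin hanging; keep the tin upright and leave the other food tubs and the jar alone.

Things in the scene. Friction and masses are not known exactly. Their poses are not given: they have to be found in the camera images.
- carrier_grip (a point): Centre of the black grip block on top of the wire carrier: 36 mm (its x) by 18 mm (its y) by 44 mm high, z up, 172 mm above the table at the start. A 10 mm neck joins it to the bail below. Grasp it across its y. The carrier's weight is not known beforehand.
- carrier_eye (a point): The point that must rest in the hook: underside of the bail's raised middle, 45.5 mm straight below the grip's centre, 126.5 mm above the tin's underside. The bail's crossbar (7 mm wire along y) is flat for 18 mm here, then falls 16 mm on both sides. The window below is 70 mm high down to the tin's lid and about 100 mm wide; the hook goes through it along the carrier's x, from either side.
- carrier: Loose wire carrier with a lidded round steel tin, 100 mm across and 55 mm high, right under the grip; 0.23 to 0.81 kg in all. Origin at the centre of the tin's underside, z up. The bail is an arch of 7 mm wire in the y-z plane at x = 0, its legs 53 mm either side of the middle.
- hook_seat (a point): Upper surface of the floor of the sprung hook's trough, where the eye is to rest, 265 mm above the table when unloaded; it moves down with the hook. The hook is an 8 mm steel bar; it points along -x, roughly to the robot. The trough is flat for 22 mm and rises to 16 mm on both sides: the free tip 23 mm in front, the shank 24 mm behind (+x). z up; y is the crossbar's direction when hung.
- stand: The fixed scale stand. Origin on the table straight below the hook seat, x from the hook's tip to the post, z up. Base plate 15 mm high, 130 mm wide, from x = -40 to 150 mm; post at x = 100 mm, 22 mm thick, its top at 255 mm; the hook's sliding sleeve on it is 46 mm thick and its top stands at 285 mm when unloaded.
- hook (a joint): How far the sprung hook has dipped, m: 0 unloaded, positive down, stop at 0.105. Spring of 100 N/m (10 mm a newton), lightly damped: with the tin hanging it settles from 22 to 80 mm down, depending on the tin's weight, and bounces for a few seconds if let go abruptly. It is to be loaded slowly (some 20 mm/s).
- hold_top (a point): Top centre of the hold button, a round grey push button 30 mm across on top of the readout: a white box 100 (x) by 130 mm (y), 36 mm high, fixed on the table, with a dark screen beside the button. The box's middle is 33 mm from the button along +y. z up; pressed straight down.
- hold (a joint): Travel of the hold button, m: 0 up, 0.006 fully down at about 5 N; it springs back.
- tub_low: Bystander: clear food tub with lid, 108 mm across, 56 mm high, standing on the table; origin under its centre.
- tub_high: Bystander: a like tub stacked on tub_low; origin under its centre.
- jar: Bystander: glass jar, 64 mm across, 100 mm high; origin under its centre.
Mind the look-alikes: they are no part of the job. What is shaped like the carrier but pink is not meant. What is shaped like the part that bears hold_top but purple is not meant.

How it is judged (in metres and radians):
On the way, in this order (a step that is already met when the one before it is completed fails the run):
1. the carrier hangs by its eye in the hook, let go, and it and the hook are still for a second (value of joint hook between 0.012 and 0.09 m and distance between carrier_eye and hook_seat below 0.012 m and angle between carrier_grip's own z axis and vertical below 0.15 rad and velocity of joint hook between -0.01 and 0.01 m/s and linear speed of carrier below 0.03 m/s and contact force between the fingers and carrier below 0.1 N), for 1 s.
2. the hold button is pressed down (value of joint hold above 0.004 m and value of joint hook between 0.012 and 0.09 m and distance between carrier_eye and hook_seat below 0.012 m and angle between carrier_grip's own z axis and vertical below 0.15 rad), for 0.05 s.
At the end, for the whole second after the job is handed in: The carrier hangs with its eye within 12 mm of the hook's seat, within 0.15 rad of upright, the hook dipped 12 to 90 mm; tin slower than 30 mm/s and hook slower than 10 mm/s; the hold button is up again (under 2 mm) (value of joint hook between 0.012 and 0.09 m and distance between carrier_eye and hook_seat below 0.012 m and angle between carrier_grip's own z axis and vertical below 0.15 rad and velocity of joint hook between -0.01 and 0.01 m/s and linear speed of carrier below 0.03 m/s and value of joint hold below 0.002 m); the robot touches nothing.
It fails at once if the hook is jolted: it moves up or down faster than 50 mm/s (velocity of joint hook above 0.05 m/s or velocity of joint hook below -0.05 m/s).
It fails at once if the hook is pushed down to its stop (dipped over 97 mm) (value of joint hook above 0.097 m).
It fails at once if the hold button is pressed while the tin is not hanging still on the hook (value of joint hold above 0.003 m and (value of joint hook below 0.012 m or velocity of joint hook above 0.015 m/s or velocity of joint hook below -0.015 m/s or linear speed of carrier above 0.05 m/s)).
It fails at once if the tin is tipped over 0.5 rad (angle between carrier_grip's own z axis and vertical above 0.5 rad).
It fails at once if a tub or the jar is shifted by over 20 mm (distance of any of tub_low, tub_high, jar from where it was at the start of the episode above 0.02 m).
It also fails if it takes over 72 s, if anything falls off the work surface, if the arm or the gripper's body presses on something with over 40 N, if the wrist force passes 120 N, or if a joint passes its speed limit or range.

## Robot

A 6-joint arm with a two-finger parallel gripper is mounted at the origin on the work surface. World frame = base frame: x ahead of the robot, y to its left, z up, the work surface at z = 0. Lengths are in mm, angles in rad, forces in N, time in s.
With the tool pointing down it reaches from about 325 to 925 mm from the base axis. Payload 3.1 kg.
Tool frame: the origin (TCP) lies at the very end of the fingers, on their centre line; the grasp point (between the pads) lies 19 mm behind it; z points along the fingers, y is the line along which they close (so a half turn about z gives the same grasp; the last joint's range is limited). The gripper opens to 85 mm and grips with 20 to 120 N. Pads are 22 mm wide; open, the fingers measure 114 mm over their backs; the gripper's body (76 mm by 85 mm) begins 54 mm behind the grasp point. The pads swing forward as they close: fully open they stand 13 mm farther back than shut.
Start: joints at [-1.305, 0.217, 1.613, -0, 1.311, -0.112], TCP at [230.569, -580.928, 201.5] pointing down, gripper open.
Joint ranges: [-2.75, 2.75], [-0.78, 2.1], [0.31, 2.55], [-1.13, 4.27], [0.13, 2.63], [-2.58, 2.58]. Speed limits (rad/s): [2.79, 2.79, 3.14, 3.14, 3.14, 3.14].

## Interface

Orientations are given as a rotation vector (axis times angle).
In Python, from cell import r, capture, readout gives the robot as it stands. Calls block until the motion is done:
- r.goto(position, orientation): joint-space move of the TCP to a pose.
- r.move_l(position, rot=None, feed=150): straight line of the TCP; rot=None keeps the orientation; feed is the mean speed in mm/s.
- r.movej(angles): joint-space move.
- r.move_gripper(opening, strength=None): opening from 0.0 (shut) to 1.0 (fully open); strength is the grip in N (None keeps the last); returns when the fingers have stopped.
- r.dwell(seconds).
- r.inverse_kinematics(position, orientation): joint angles nearest the present ones, or None.
- capture(name): name is "side" or "top" or "wrist"; returns a dict with "pixels" (400x640x3 uint8, red, green, blue), "z_map" (400x640 float32, mm along the optical axis (not along the pixel's ray), 0 where there is no reading), "fx", "fy", "cx", "cy" (pixels), "position" and "orientation" of the camera in the world; the wrist camera has in their place "mount" (4x4, takes a point from camera to tool coordinates, whose origin is the TCP and whose axes are the flange's). Camera axes: x right, y down, z forward; pixel columns grow to the right and rows downward; lengths in mm; the calibration is good to about 2 mm. A picture is of the moment at which its call begins: read the wrist's pose just before it.
A pose or a line that the arm cannot do raises r.IKError and nothing moves.
- r.sign_off(): hands the job in; it is judged then, once.
Readings, each from a call of its own:
- readout.read_time(): time.
- readout.read_joints(): joint angles.
- readout.read_dq(): joint speeds.
- readout.read_joint_efforts(): joint torques, N m.
- readout.read_tcp_pos(): TCP position.
- readout.read_ee_rot(): TCP orientation.
- readout.read_force(): force on the tool from outside, world axes, zero at the start.
- readout.read_ft_torque(): the same for the moment, N m.
- readout.read_opening(): opening from 0.0 (shut) to 1.0 (fully open).
- readout.read_finger_force(): force on a finger pad.
Only numpy, scipy, OpenCV 4.12 (cv2) and the standard library are available. Lean on these libraries where they do the work, as an engineer would, in place of code of your own. Each camera call takes 0.05 s, during which the arm holds its last target. There are 200 camera calls.

## Working session

There is one attempt and no reset: what is moved stays moved. The work goes in short steps, each a Python script; the robot and the scene stay as the last script left them, time stands still between calls to the robot, and variables do not carry over. Pictures are saved under pics/ and viewed, at most 11 in all, crops included, and the job is handed in when it is done.

```bash
ls; mkdir -p pics
cat > h.py <<'E'
import numpy as np, cv2
from scipy.spatial.transform import Rotation as R
from cell import r, capture, readout
def cloud(d, T=None):
    z=d["z_map"].astype(float); v,u=np.indices(z.shape)
    p=np.stack([(u-d["cx"])/d["fx"]*z,(v-d["cy"])/d["fy"]*z,z],-1)
    if T is None:
        o=np.array(d["orientation"],float); M=R.from_rotvec(o).as_matrix() if o.shape==(3,) else o
        w=p@M.T+np.array(d["position"])
    else: w=p@T[:3,:3].T+T[:3,3]
    w[z==0]=np.nan
    return w
def tcpT():
    T=np.eye(4);T[:3,:3]=R.from_rotvec(readout.read_ee_rot()).as_matrix();T[:3,3]=readout.read_tcp_pos();return T
def save(n,px): cv2.imwrite(f"pics/{n}.png",px[...,::-1])
def down(yaw): # tool z down, tool y at angle yaw+90deg mirrored: x axis at yaw
    c,s=np.cos(yaw),np.sin(yaw)
    return R.from_matrix(np.array([[c,s,0],[s,-c,0],[0,0,-1.]])).as_rotvec()
E
python3 - <<'E'
from h import *
import pickle
D={}
for n in("top","side"):
    d=capture(n);D[n]=d;save(n+"0",d["pixels"]);print(n,d["position"],d["orientation"],d["fx"])
pickle.dump(D,open("d0.pkl","wb"))
print(readout.read_ee_rot(),readout.read_time())
E
```

```text
pics
top [ 410.62849776  -18.94835266 1334.26623252] [-2.12087827  2.16968979 -0.11590573] 391.4624390703624
side [-250.30444313  865.50737131  912.97897997] [-0.86990905  2.30500047 -1.28198989] 448.0159596542968
[-3.08353607e+00 -5.89468135e-01  2.07280675e-04] 0.1
```

View pics/top0.png

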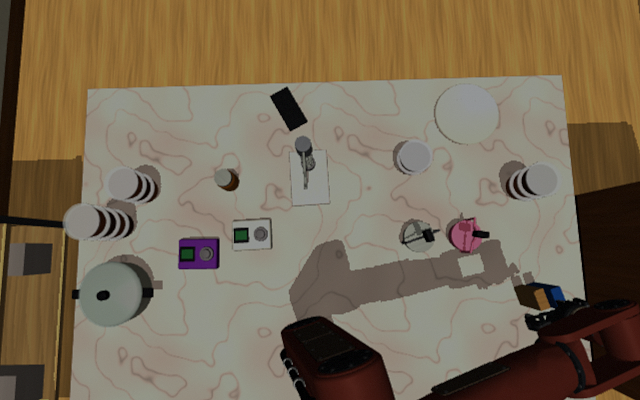

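View pics/side0.png

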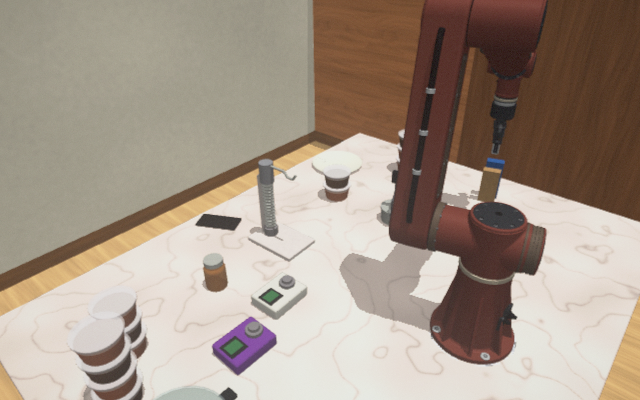

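The top view shows the carrier at px (420,236) with its grip near (430,236), the pink decoy at (467,235), the stand with its hook at (305,170), the white readout with its button at (260,234), the jar at (227,178) and the small tub stack at (413,156). Next I'll measure them from the depth map.

Run:
```python
from h import *
import pickle
D=pickle.load(open("d0.pkl","rb")); d=D["top"]; w=cloud(d)
def reg(name,u0,u1,v0,v1,z0,z1):
    p=w[v0:v1,u0:u1].reshape(-1,3); p=p[(p[:,2]>z0)&(p[:,2]<z1)]
    c=p[:,:2].mean(0); (cc,sz,an)=cv2.minAreaRect(p[:,:2].astype(np.float32))
    print(name,len(p),'mean',p.mean(0).round(1),'rect',np.round(cc,1),np.round(sz,1),round(an,1),'zmax',p[:,2].max().round(1)); return p
g=reg('grip',395,445,215,255,175,215)
reg('grip+bail',395,445,215,255,125,215)
reg('lid',395,445,215,255,45,70)
reg('pinkgrip',446,495,210,255,175,215)
reg('pinklid',446,495,210,255,45,70)
h=reg('hookall',285,335,135,210,240,320)
reg('base',280,335,130,210,8,22)
for z in(255,262,270,278,283,290):
    q=h[(h[:,2]>z)&(h[:,2]<z+8)]; print(z,len(q),q.mean(0).round(1) if len(q) else '',np.ptp(q,axis=0).round(1) if len(q) else '')
reg('box',225,275,210,255,30,38.5)
reg('button',225,275,210,255,39.5,60)
reg('tub',390,440,130,185,50,200); reg('jar',205,245,160,195,80,130)
s=cloud(D["side"])
p=s[155:190,275:300].reshape(-1,3);p=p[(p[:,2]>235)&(p[:,2]<300)&(p[:,0]<800)&(p[:,0]>450)]
for i in np.argsort(p[:,0])[::4]: print(p[i].round(0),end=' ')
```

```text
grip 93 mean [ 440.4 -304.1  190.7] rect [ 441.3 -305.7] [35.4 18.7] 19.1 zmax 197.3
grip+bail 123 mean [ 440.5 -302.4  181.6] rect [ 440.8 -303.8] [35.6 22.7] 19.1 zmax 197.3
lid 603 mean [ 441.2 -300.4   54.1] rect [ 441.5 -305.1] [97.7 98.8] 80.5 zmax 67.8
pinkgrip 98 mean [ 441.5 -456.1  190.9] rect [ 442.  -457.5] [36.2 17.9] 79.5 zmax 198.6
pinklid 656 mean [ 442.1 -452.2   54. ] rect [ 441.8 -458.3] [98.7 97.8] 33.4 zmax 68.0
hookall 355 mean [675.1  50.2 278. ] rect [646.7  54.7] [ 43.9 145.7] 86.2 zmax 290.3
base 1724 mean [642.8  48.   14.2] rect [690.8  51.4] [265.  129.8] 2.6 zmax 21.8
255 19 [648.2  46.1 260.1] [97.  36.7  7.4]
262 35 [621.9  46.6 265.6] [116.1  39.8   7.8]
270 43 [646.   48.4 275.6] [127.2  41.7   7.7]
278 211 [686.7  51.4 282.7] [145.9  41.9   7.9]
283 135 [695.5  51.3 285.1] [143.1  41.6   7.3]
290 1 [687.3  36.9 290.3] [0. 0. 0.]
box 817 mean [460.3 247.1  34.9] rect [461.1 244.2] [ 99.4 130.3] 1.9 zmax 38.5
button 235 mean [460.5 228.5  47.1] rect [459.6 243.4] [ 86.1 118.3] 3.9 zmax 59.7
tub 1010 mean [ 693.6 -293.4  103.9] rect [ 697.3 -297. ] [106.1 106.2] 9.0 zmax 119.1
jar 252 mean [643.1 322.8  98.7] rect [643.1 323.9] [55.5 53.3] 84.5 zmax 104.6
[568.  48. 280.] [571.  48. 282.] [574.  50. 275.] [578.  50. 264.] [584.  49. 261.] [590.  55. 265.] [592.  48. 268.] [600.  49. 262.] [606.  51. 271.] [609.  48. 272.] [612.  50. 272.] [614.  52. 276.] [617.  48. 283.] [622.  52. 279.] [626.  52. 278.] [635.  52. 282.] [639.  52. 280.] [644.  51. 282.] [650.  54. 284.]
```

Run:
```python
import cv2
a=cv2.imread("pics/top0.png")
x=cv2.resize(a[130:250,280:340],None,fx=5,fy=5,interpolation=2);y=cv2.resize(a[190:270,395:495],None,fx=4.6,fy=4.6,interpolation=2)
y=cv2.copyMakeBorder(y,0,600-y.shape[0],0,0,0)
cv2.imwrite("pics/crop1.png",cv2.hconcat([x,y])[:, :800])
```

```text
(no output)
```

View pics/crop1.png

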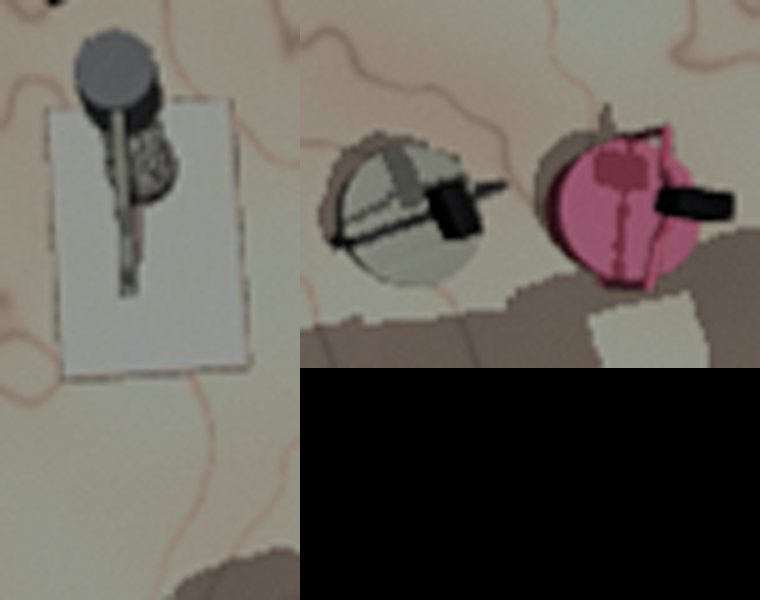

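The crop shows the hook pointing at the robot and the bail running across the image, tilted, so the carrier yaw is about +19°, which matches the rectangle fit. The grip measures 35×19 mm at (441,-305), as expected. Next I'll look at the hook and the grip from close up with the wrist camera.

Run:
```python
from h import *
import pickle
D={}
r.move_l([230,-581,330],feed=250)
for n,p,yaw in(("grip",[405,-305,330],0.333),("button",[430,210,330],0.03),("hook",[560,50,430],0.03)):
    r.goto(p,down(yaw)); r.dwell(.15); T=tcpT(); d=capture("wrist"); T=T@np.array(d["mount"]); d["T"]=T; D[n]=d
    print(n,T[:3,3].round(),T[:3,2].round(2),readout.read_joints(),readout.read_force(),readout.read_time())
pickle.dump(D,open("d1.pkl","wb"))
save("wr",cv2.resize(np.hstack([D[n]["pixels"] for n in D]),None,fx=.41,fy=.41,interpolation=3))
```

```text
grip [ 476. -282.  503.] [-0.28 -0.1  -0.96] [-7.85903122e-01 -1.15831487e-01  1.72312668e+00 -1.67570027e-04
  1.53455333e+00  4.53686792e-01] [-0.15106723 -0.50594133 -0.88524288] 2.2083
button [505. 211. 503.] [-0.29 -0.01 -0.96] [ 3.06082967e-01 -1.82104156e-01  1.78110751e+00 -9.24561008e-05
  1.54264670e+00  1.84819787e+00] [-0.09437013 -0.46943297 -0.66759161] 4.275
hook [634.  53. 602.] [-0.29 -0.01 -0.96] [-3.35393716e-02 -7.44169553e-03  1.44233140e+00  2.57071473e-04
  1.70801270e+00  1.50517050e+00] [ 0.36860828 -0.2271798  -0.45198786] 5.3917
```

View pics/wr.png

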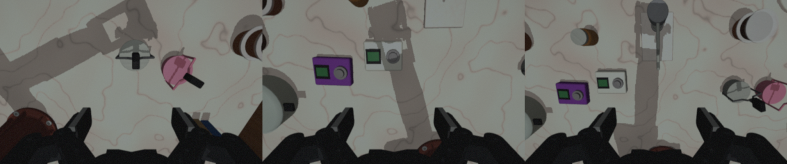

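The wrist views show the grip at about px (325,140 full scale), the button at about (320,140) and the hook and sleeve at about (320,40). All three are in view, so I can refine them from depth.

```bash
cat > m.py <<'E'
from h import *
import pickle
D=pickle.load(open("d1.pkl","rb"))
def reg(w,name,c,rad,z0,z1):
    p=w.reshape(-1,3); p=p[(p[:,2]>z0)&(p[:,2]<z1)&(np.hypot(p[:,0]-c[0],p[:,1]-c[1])<rad)]
    if len(p)<5: print(name,len(p)); return p
    (cc,sz,an)=cv2.minAreaRect(p[:,:2].astype(np.float32))
    print(name,len(p),p.mean(0).round(1),'rect',np.round(cc,1),np.round(sz,1),round(an,1)); return p
w={n:cloud(d,d["T"]) for n,d in D.items()}
reg(w["grip"],'gripTop',(441,-305),40,188,205)
reg(w["grip"],'lid',(441,-305),80,45,66)
reg(w["button"],'box',(460,244),90,25,38.5)
reg(w["button"],'btn',(460,211),22,41,70)
reg(w["button"],'btnTop',(460,211),22,45,70)
b=reg(w["hook"],'base',(640,50),150,9,21)
h=reg(w["hook"],'hook',(640,50),100,245,300)
s=reg(w["hook"],'sleeve',(700,50),40,279,300)
q=h[h[:,0]<665]
for x in range(560,660,5):
    k=q[(q[:,0]>=x)&(q[:,0]<x+5)]
    if len(k): print(x,len(k),k[:,1].mean().round(1),k[:,1].min().round(1),k[:,1].max().round(1),k[:,2].mean().round(1),k[:,2].max().round(1))
E
python3 m.py
```

```text
gripTop 729 [ 440.3 -305.1  194.1] rect [ 439.9 -305.4] [35.3 17. ] 19.2
lid 3371 [ 445.6 -302.8   55.4] rect [ 440.1 -305.5] [98.4 98.9] 44.9
box 5214 [462.5 246.9  36.1] rect [460.3 245.5] [ 98.6 130.2] 1.6
btn 829 [460.9 211.3  52.9] rect [460.4 211.4] [42.7 42.8] 47.1
btnTop 828 [460.9 211.3  52.9] rect [460.4 211.4] [42.7 42.8] 47.1
base 6887 [645.2  50.6  15.3] rect [652.7  50.2] [190.3 130.1] 2.6
hook 3461 [676.2  51.6 282. ] rect [644.5  55.8] [ 44.9 145.9] 86.2
sleeve 2526 [694.7  52.3 285.1] rect [692.5  54.8] [45.6 54.4] 58.9
570 27 47.0 43.0 50.9 279.9 281.4
575 50 47.4 43.0 51.0 277.9 282.0
580 50 47.5 44.1 51.2 271.5 275.8
585 44 47.8 44.2 51.3 265.7 270.3
590 39 48.0 44.3 51.5 264.4 266.7
595 39 48.0 44.5 51.7 264.9 267.5
600 40 48.3 44.7 51.8 265.0 267.0
605 40 48.5 44.9 52.0 265.9 271.0
610 40 48.7 45.1 52.2 272.0 276.7
615 40 49.0 45.5 52.3 278.3 281.8
620 42 49.3 45.8 52.5 280.7 282.0
625 46 49.2 46.0 52.7 280.8 282.5
630 48 49.5 46.2 52.8 280.7 282.5
635 41 49.8 46.4 53.0 280.7 282.5
640 47 49.8 46.6 53.2 280.8 282.6
645 49 50.2 46.8 54.3 280.7 282.8
650 53 50.7 47.0 54.4 280.5 283.2
655 54 50.9 47.2 54.6 280.5 282.8
```

Everything agrees with the sizes given: base plate 190×130 mm, so the seat is at (597.7, 47.9, 265) with yaw 2.6°. The grip is at (440.2, -305.3) with yaw 19.2°. I'll take an empty force baseline at the hang pose, then grasp, lift and weigh.

```bash
cat >> h.py <<'E'
SEAT=np.array([597.7,47.9]);YS=0.0454;AX=np.array([np.cos(YS),np.sin(YS)])
def hp(dx,eye): return [*(SEAT+dx*AX),eye+26.5]
def F(n=25):
    a=[]
    for _ in range(n): a.append(readout.read_force()); r.dwell(.02)
    a=np.array(a); return a.mean(0).round(3),a.std(0).round(3)
E
python3 - <<'E'
from h import *
import pickle
D=pickle.load(open("d1.pkl","rb"));w=cloud(D["button"],D["button"]["T"]).reshape(-1,3)
rr=np.hypot(w[:,0]-461.2,w[:,1]-212.5)
for a in range(0,26,4):
    k=w[(rr>=a)&(rr<a+4)]; print(a,np.percentile(k[:,2],[10,50,90]).round(1))
r.goto(hp(-100,310),down(YS)); print('base',F(),readout.read_time())
r.move_gripper(.6)
r.goto([440.2,-305.3,250],down(.335)); r.move_l([440.2,-305.3,154],feed=120)
print(F(5)); r.move_gripper(0,40); print('open',readout.read_opening(),readout.read_finger_force(),F(5))
r.move_l([440.2,-305.3,180],feed=60); r.dwell(.2); print('lift',F(10),readout.read_opening(),readout.read_time())
d=capture("side");save("lift",d["pixels"][100:300,300:640])
E
```

```text
0 [57.6 58.7 59.3]
4 [57.2 58.4 59.4]
8 [57.3 58.3 59.6]
12 [ 48.2  57.1 138.7]
16 [ 48.9 440.7 444.6]
20 [433.1 440.4 447.5]
24 [ 37.  442.2 448.7]
base (array([-0.039, -0.22 ,  0.105]), array([0.508, 0.462, 0.481])) 6.3333
(array([-0.379,  0.018,  0.015]), array([0.439, 0.646, 0.418]))
open 0.19459088600954444 40.75552225112915 (array([-0.296,  1.845,  4.559]), array([0.234, 0.524, 0.397]))
lift (array([ 0.053,  0.029, -4.26 ]), array([0.531, 0.525, 0.464])) 0.19622087901484636 10.6
```

View pics/lift.png

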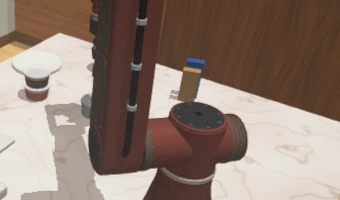

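Grasped and lifted: the weight is about 4.3 N. The arm hides the tin in this side view. I'll carry the tin to the pre-hook pose, weigh it, and check how it sits.

Run:
```python
from h import *
import pickle
r.move_l([440.2,-305.3,336.5],feed=150)
r.goto(hp(-120,310),down(YS)); r.move_l(hp(-100,310),feed=60);r.dwell(.3)
print('w',F(100),readout.read_time(),readout.read_tcp_pos(),readout.read_ee_rot(),down(YS))
d=capture("side");save("pre",cv2.resize(d["pixels"][110:260,220:420],None,fx=3,fy=3,interpolation=2))
t=capture("top");pickle.dump((d,t),open("d2.pkl","wb"))
w=cloud(d)[:,:].reshape(-1,3)
x0=SEAT-100*AX
rr=np.hypot(w[:,0]-x0[0],w[:,1]-x0[1]);k=w[(rr<62)&(w[:,2]>150)&(w[:,2]<330)]
px=d["pixels"].reshape(-1,3)[(rr<62)&(w[:,2]>150)&(w[:,2]<330)]
hist,e=np.histogram(k[:,2],bins=range(150,335,5))
for i,n in enumerate(hist):
    q=k[(k[:,2]>=e[i])&(k[:,2]<e[i+1])]
    if n: print(e[i],n,q.mean(0).round(0),q[:,1].min().round(0),q[:,1].max().round(0))
```

```text
w (array([-0.044,  0.119, -4.471]), array([0.463, 0.477, 0.454])) 15.6083 [497.82405743  43.36436191 336.52107032] [3.14076933e+00 7.12938211e-02 1.16374674e-04] [3.14078327 0.07130803 0.        ]
180 5 [459.  60. 184.] 43.0 80.0
185 43 [470.  68. 188.] 22.0 89.0
190 41 [470.  68. 193.] 21.0 89.0
195 34 [467.  68. 197.] 30.0 95.0
200 39 [470.  68. 202.] 22.0 99.0
205 48 [471.  74. 207.] 24.0 101.0
210 46 [471.  72. 213.] 23.0 97.0
215 41 [469.  70. 218.] 25.0 98.0
220 45 [468.  70. 223.] 27.0 96.0
225 26 [466.  74. 228.] 24.0 99.0
230 52 [472.  67. 233.] -3.0 100.0
235 419 [490.  44. 238.] -10.0 101.0
240 52 [490.  46. 241.] -11.0 99.0
245 10 [493.  44. 247.] -14.0 100.0
250 10 [493.  55. 253.] -11.0 98.0
255 10 [494.  33. 258.] -13.0 98.0
260 7 [492.  67. 263.] -11.0 101.0
265 8 [494.  44. 267.] -12.0 100.0
270 11 [493.  39. 273.] -12.0 97.0
275 9 [492.  50. 278.] -10.0 100.0
280 8 [494.  31. 282.] -11.0 99.0
285 7 [492.  52. 288.] -9.0 98.0
290 16 [492.  50. 293.] -10.0 98.0
295 33 [493.  48. 297.] -3.0 95.0
300 10 [493.  52. 303.] 26.0 77.0
305 8 [493.  44. 308.] 24.0 59.0
310 9 [493.  49. 313.] 32.0 59.0
315 10 [492.  45. 317.] 37.0 54.0
320 9 [493.  44. 322.] 36.0 49.0
325 6 [490.  45. 327.] 37.0 50.0
```

View pics/pre.png

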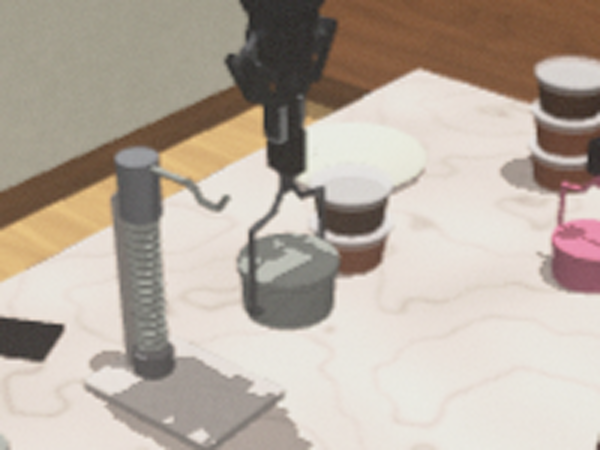

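The tin hangs upright. The lid is at about 238 mm (238.5 expected) and the bail centre is at y ≈ 44, as commanded. The picture shows the hook tip just ahead of the window. The weight is about 4.55 N, so I expect a dip of about 45 mm. Next I'll insert the hook and lower the tin slowly.

Run:
```python
from h import *
r.move_l(hp(-100,298),feed=60); r.move_l(hp(0,298),feed=60); r.dwell(.2); print('in',F(20))
r.move_l(hp(0,270),feed=30); print('270',F(40))
r.move_l(hp(0,235),feed=14); r.dwell(.3); print('235',F(50),readout.read_time())
d=capture("side");save("in",cv2.resize(d["pixels"][110:260,220:420],None,fx=3,fy=3,interpolation=2))
```

```text
in (array([ 1.000e-03, -1.000e-02, -4.337e+00]), array([0.451, 0.607, 0.539]))
270 (array([-0.111,  0.1  , -4.548]), array([0.478, 0.504, 0.476]))
235 (array([ 0.167, -0.043, -1.498]), array([0.519, 0.528, 0.463])) 23.9417
```

View pics/in.png

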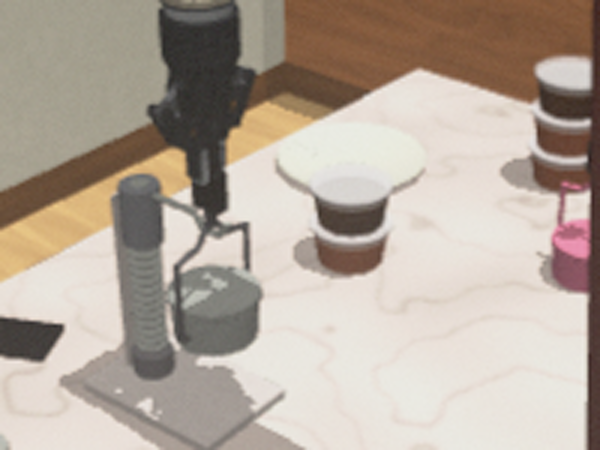

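The hook is threaded through the window and took 3.0 N over 30 mm, as the spring rate predicts. I'll lower the rest until the tool carries no load.

Run:
```python
from h import *
e=220.5
r.move_l(hp(0,e),feed=10); r.dwell(.3); f=F(150); print(f)
fz=f[0][2]-0.02
e2=e+fz*10  # negative fz: still carrying -> lower
print(e2)
if abs(e2-e)<5:
    if abs(e2-e)>.3: r.move_l(hp(0,e2),feed=5)
    r.dwell(.3); print(F(100),readout.read_time())
r.move_gripper(0,20); r.dwell(.5); print(readout.read_finger_force(),F(25),readout.read_opening())
```

```text
(array([0.252, 0.005, 0.053]), array([0.481, 0.534, 0.436]))
220.83
(array([0.258, 0.045, 0.05 ]), array([0.584, 0.457, 0.454])) 30.6083
40.27671754360199 (array([ 0.344, -0.06 ,  0.118]), array([0.426, 0.442, 0.501])) 0.19451086490082778
```

Run:
```python
from h import *
for o in(.22,.25,.3,.4,.55): r.move_gripper(o); r.dwell(.1)
print(readout.read_opening(),readout.read_finger_force(),F(10),readout.read_time())
zs=[]
for i in range(3):
    d=capture("side"); w=cloud(d).reshape(-1,3); rr=np.hypot(w[:,0]-SEAT[0],w[:,1]-SEAT[1])
    k=w[(rr<45)&(w[:,2]>125)&(w[:,2]<165)]; zs.append((len(k),np.median(k[:,2]).round(1))); r.dwell(.15)
print(zs)
save("rel",cv2.resize(d["pixels"][110:260,220:420],None,fx=3,fy=3,interpolation=2))
```

```text
0.5463969199210009 0.0 (array([-0.259,  0.114, -0.073]), array([0.38 , 0.576, 0.463])) 33.6
[(344, np.float64(149.3)), (346, np.float64(149.1)), (349, np.float64(149.1))]
```

View pics/rel.png

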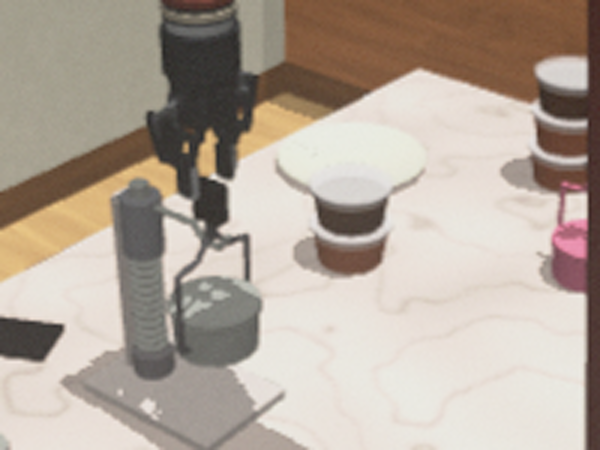

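The tin hangs freely at the expected height (lid at 149.1 mm, steady). I'll retreat upward, check it is still, then press the button with shut fingers.

Run:
```python
from h import *
def tin():
    d=capture("side"); w=cloud(d).reshape(-1,3); rr=np.hypot(w[:,0]-SEAT[0],w[:,1]-SEAT[1])
    k=w[(rr<60)&(w[:,2]>95)&(w[:,2]<200)]; return len(k),k.mean(0).round(2),np.median(k[:,2]).round(1)
r.move_l(hp(0,250),feed=40); r.move_l(hp(0,340),feed=120)
r.goto([461.2,212.5,130],down(.028)); r.move_gripper(0,20); r.move_l([461.2,212.5,66],feed=60)
r.dwell(1.0)
for _ in range(3): print(tin()); r.dwell(.2)
f0=F(30)[0][2]; print(f0,readout.read_time())
z=60.
while z>48:
    r.move_l([461.2,212.5,z],feed=20); f=F(12)[0][2]-f0; print(z,f.round(2),end='; ')
    if f>5.5: break
    z-=1.5
r.dwell(.2); print(readout.read_tcp_pos())
r.move_l([461.2,212.5,110],feed=60); r.dwell(1); print(tin(),readout.read_time())
d=capture("side");save("end",d["pixels"][100:400,150:450])
```

```text
(286, array([566.83,  31.79, 141.23]), np.float64(147.7))
(287, array([566.6 ,  31.91, 141.42]), np.float64(148.1))
(286, array([566.65,  31.93, 141.47]), np.float64(148.0))
0.063 41.175
60.0 0.06; 58.5 -0.15; 57.0 0.28; 55.5 -0.18; 54.0 -0.08; 52.5 -0.06; 51.0 0.08; 49.5 -0.06; [461.23578831 212.50263303  49.54300275]
(243, array([567.66,  28.57, 142.31]), np.float64(148.5)) 47.3833
```

View pics/end.png

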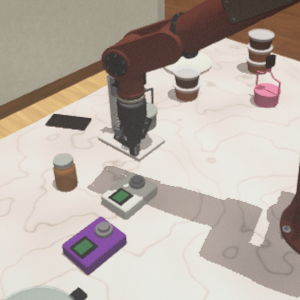

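The view shows the white readout at px (130,195), its button at (137,182) and the gripper above it. No force appeared down to z = 49.5, so I'll recheck the finger state and the button's position before pressing again.

Run:
```python
from h import *
import pickle
print(readout.read_opening(),readout.read_tcp_pos(),readout.read_ee_rot())
D=pickle.load(open("d0.pkl","rb"))
cl={"top":cloud(D["top"]),"side":cloud(D["side"]),"side_now":cloud(capture("side"))}
B=pickle.load(open("d1.pkl","rb"))["button"]; cl["wrist"]=cloud(B,B["T"])
for n,w in cl.items():
    w=w.reshape(-1,3); rr=np.hypot(w[:,0]-461.2,w[:,1]-212.5)
    k=w[(rr<24)&(w[:,2]>39)&(w[:,2]<75)]; h,e=np.histogram(k[:,2],bins=range(39,76,2)); print(n,dict(zip(e.tolist(),h.tolist())))
    t=k[k[:,2]>np.percentile(k[:,2],60)-0]; print(t.mean(0).round(1),t.min(0).round(0),t.max(0).round(0))
d=capture("wrist"); save("wr2",d["pixels"])
```

```text
0.002921189898335274 [461.16994817 212.49489952 109.96747103] [ 3.14127307e+00  4.39731275e-02 -1.34240740e-04]
top {39: 3, 41: 7, 43: 16, 45: 24, 47: 20, 49: 15, 51: 11, 53: 14, 55: 17, 57: 21, 59: 7, 61: 0, 63: 1, 65: 0, 67: 0, 69: 0, 71: 0, 73: 0}
[461.3 211.7  56.7] [446. 198.  53.] [475. 225.  63.]
side {39: 4, 41: 5, 43: 1, 45: 10, 47: 22, 49: 23, 51: 13, 53: 7, 55: 11, 57: 22, 59: 23, 61: 7, 63: 0, 65: 0, 67: 0, 69: 0, 71: 0, 73: 0}
[456.6 213.5  58.9] [443. 199.  55.] [471. 228.  63.]
side_now {39: 6, 41: 4, 43: 3, 45: 11, 47: 28, 49: 17, 51: 16, 53: 6, 55: 9, 57: 24, 59: 21, 61: 9, 63: 0, 65: 0, 67: 0, 69: 0, 71: 0, 73: 0}
[456.  213.2  58.9] [442. 199.  55.] [470. 226.  63.]
wrist {39: 1, 41: 3, 43: 5, 45: 49, 47: 362, 49: 91, 51: 4, 53: 4, 55: 57, 57: 271, 59: 64, 61: 0, 63: 0, 65: 0, 67: 0, 69: 0, 71: 0, 73: 0}
[460.9 212.6  58.2] [447. 198.  56.] [474. 226.  60.]
```

View pics/wr2.png

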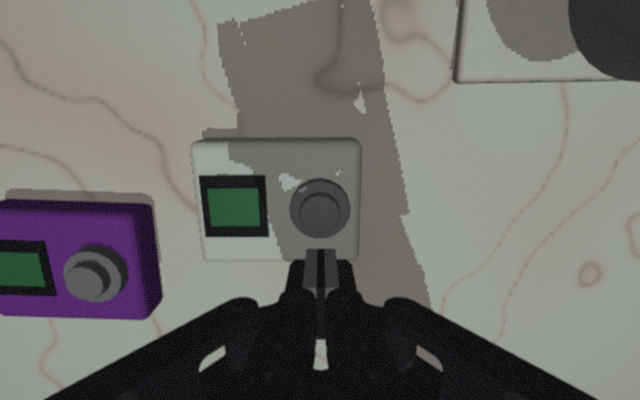

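The fingers are shut and over the button. The button top is at 58.5 and its collar at 48, in agreement across all cameras. I'll check where the fingertips really end in the tool frame, and look again with the tool low.

Run:
```python
from h import *
def look(tag):
    d=capture("wrist"); M=np.array(d["mount"]); c=np.linalg.inv(M)@[0,0,0,1]
    print(tag,'tcp px',(d["fx"]*c[0]/c[2]+d["cx"]).round(1),(d["fy"]*c[1]/c[2]+d["cy"]).round(1),'depth',c[2].round(1))
    w=cloud(d,M)  # tool coords
    z=w[225:300:6,300:340:6]; 
    for row in z[:7]: print([tuple(x.round(0)) if x[0]==x[0] else None for x in row[1:6:2]])
    return d
look("110")
r.move_l([461.2,212.5,60],feed=60); r.dwell(.3); f0=F(20); print(f0, readout.read_joint_efforts().round(2) if hasattr(readout.read_joint_efforts(),'round') else readout.read_joint_efforts())
d=look("60"); save("wr60",np.hstack([d["pixels"][100:340,200:440],capture("side")["pixels"][200:440-40,200:440][:200].repeat(1,0) if False else np.zeros((240,1,3),np.uint8)]))
s=capture("side")["pixels"][215:335,220:340]
save("c60",np.hstack([cv2.resize(d["pixels"][130:330,220:420],(400,400)),cv2.resize(s,(400,400))]))
print(readout.read_time())
```

```text
110 tcp px 319.6 242.4 depth 187.3
[(np.float64(-9.0), np.float64(-10.0), np.float64(53.0)), (np.float64(-9.0), np.float64(-1.0), np.float64(51.0)), (np.float64(-9.0), np.float64(7.0), np.float64(51.0))]
[(np.float64(-17.0), np.float64(-10.0), np.float64(62.0)), (np.float64(-14.0), np.float64(-1.0), np.float64(52.0)), (np.float64(-17.0), np.float64(8.0), np.float64(61.0))]
[(np.float64(-28.0), np.float64(-11.0), np.float64(74.0)), (np.float64(-22.0), np.float64(-1.0), np.float64(61.0)), (np.float64(-27.0), np.float64(8.0), np.float64(73.0))]
[(np.float64(-33.0), np.float64(-11.0), np.float64(74.0)), (np.float64(-33.0), np.float64(-1.0), np.float64(74.0)), (np.float64(-32.0), np.float64(8.0), np.float64(73.0))]
[(np.float64(12.0), np.float64(-6.0), np.float64(-36.0)), (np.float64(12.0), np.float64(-1.0), np.float64(-35.0)), (np.float64(12.0), np.float64(5.0), np.float64(-35.0))]
[(np.float64(12.0), np.float64(-6.0), np.float64(-41.0)), (np.float64(12.0), np.float64(-1.0), np.float64(-41.0)), (np.float64(12.0), np.float64(5.0), np.float64(-42.0))]
[(np.float64(12.0), np.float64(-6.0), 
[... 746 characters left out ...]
np.float64(2.0))]
[(np.float64(-1.0), np.float64(-8.0), np.float64(2.0)), (np.float64(-1.0), np.float64(-1.0), np.float64(2.0)), (np.float64(-1.0), np.float64(6.0), np.float64(2.0))]
[(np.float64(13.0), np.float64(-6.0), np.float64(-37.0)), (np.float64(12.0), np.float64(-1.0), np.float64(-36.0)), (np.float64(13.0), np.float64(5.0), np.float64(-36.0))]
[(np.float64(12.0), np.float64(-6.0), np.float64(-41.0)), (np.float64(12.0), np.float64(-1.0), np.float64(-41.0)), (np.float64(12.0), np.float64(5.0), np.float64(-42.0))]
[(np.float64(12.0), np.float64(-6.0), np.float64(-47.0)), (np.float64(12.0), np.float64(-1.0), np.float64(-48.0)), (np.float64(12.0), np.float64(4.0), np.float64(-47.0))]
49.3
```

View pics/c60.png

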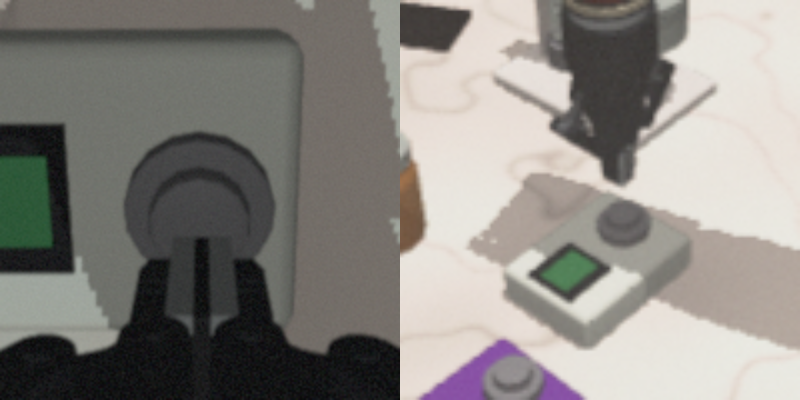

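This view settles it. The fingertips visibly hang above the button at px (620,180) against (622,205), and depth puts their ends about 34 mm behind the stated TCP. The earlier press therefore never touched the button. I'll press lower with a force guard, expecting contact near TCP z ≈ 25.

Run:
```python
from h import *
f0=F(15)[0][2]
r.move_l([461.2,212.5,36],feed=60)
z=34.;ok=False
while z>12:
    r.move_l([461.2,212.5,z],feed=25); f=F(6)[0][2]-f0; print(z,f.round(2),end='; ')
    if f>6: ok=True;break
    z-=1.3
print(ok,readout.read_time())
r.dwell(.1); r.move_l([461.2,212.5,100],feed=60); r.dwell(.5)
d=capture("side");w=cloud(d).reshape(-1,3)
k=w[(np.hypot(w[:,0]-461.2,w[:,1]-212.5)<24)&(w[:,2]>39)&(w[:,2]<75)]; print('btn',np.percentile(k[:,2],80))
k=w[(np.hypot(w[:,0]-SEAT[0],w[:,1]-SEAT[1])<45)&(w[:,2]>125)&(w[:,2]<165)]; print('lid',len(k),np.median(k[:,2]),readout.read_time())
```

```text
34.0 -0.18; 32.7 -0.06; 31.400000000000002 -0.5; 30.1 -0.13; 28.8 -0.26; 27.5 1.3; 26.2 2.03; 24.9 3.08; 23.599999999999998 3.57; 22.299999999999997 4.46; 20.999999999999996 11.0; True 53.95
btn 59.2046412293859
lid 81 149.18758493333212 56.0667
```

The button bottomed out (about 5 N, then a sharp stiffening) and came back up. The tin still hangs at the same height.

```bash
python3 -c "
from h import *
r.dwell(1); print(r.sign_off())"
```

```text
the job is handed in; nothing more can be done
None
```

The tin was weighed at about 4.5 N (0.46 kg) and left hanging still on the hook; the hold button was pressed fully and came back up, and the job was handed in at about 57 s of the 72 s allowed (no verdict came back).

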